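# Unload the carving jig and oil its left-hand clamp nut

## Task

Shut the machine down at the console by pressing the three keys one at a time, from the largest to the smallest, then loosen the jig's wing nut by a good half turn (its thread is left-handed, so it undoes clockwise seen from above; do not tighten it) so that the beam comes off the wooden blanks. Then draw all the blanks out from under the beam and lay them flat on the floor of the low wooden tray, and only when the jig is empty press the oil canister's nozzle cap fully down and let it up again to oil the freed nut. Leave the other things on the bench where they are.

Things in the scene. Friction and masses are not known exactly. Their poses are not given: they have to be found in the camera images.
- jig: Wooden jig fixed to the bench, bed 200 (x) x 280 (y) x 20 mm; origin under its centre at bench level, x away from the robot. Blanks lie along x, 66 mm apart in y (34 mm gaps), the far 48 mm between ribs 18 mm high. A steel beam (jig x 30 to 80 mm, y +-135, underside 51, top 65 mm above the bench) overlaps their far 18 mm: draw a blank 30 mm or more to jig -x, then lift.
- nut (a joint): angle of the steel wing nut (rad) about its upright stud; it GROWS when turned CLOCKWISE seen from above, which with this left-hand thread loosens it. It starts at 0 to 0.3; the thread goes hard tight at -0.3 and turns freely (friction about 0.12 Nm, stays where it is left) up to a stop at 5.0. Nut and beam rise together 1.5 mm per rad.
- nut_grip (a point): centre of the nut's wings, on the stud's axis. The wings form one upright plate 70 mm long (x of this frame, turns with the nut), 12 mm thick (y), 37 mm high (18 mm above and below this point), standing 9 mm clear above the beam. At nut angle 0 the plate lies along jig x.
- blank1_c (a point): Centre of a light wooden blank 120 (x) x 32 (y) x 30 (z) mm, about 0.09 kg, all alike. Starts under the beam in the jig, its x along jig x, its centre about 12 mm towards the robot from the jig's centre and 35 mm above the bench. May be absent.
- blank2_c (a point): Centre of a light wooden blank 120 (x) x 32 (y) x 30 (z) mm, about 0.09 kg, all alike. Starts under the beam in the jig, its x along jig x, its centre about 12 mm towards the robot from the jig's centre and 35 mm above the bench. May be absent.
- blank3_c (a point): Centre of a light wooden blank 120 (x) x 32 (y) x 30 (z) mm, about 0.09 kg, all alike. Starts under the beam in the jig, its x along jig x, its centre about 12 mm towards the robot from the jig's centre and 35 mm above the bench. May be absent.
- blank4_c (a point): Centre of a light wooden blank 120 (x) x 32 (y) x 30 (z) mm, about 0.09 kg, all alike. Starts under the beam in the jig, its x along jig x, its centre about 12 mm towards the robot from the jig's centre and 35 mm above the bench. May be absent.
- tray: Low brown wooden tray fixed to the bench, outside 290 (x) x 160 (y) x 24 mm, walls and floor 5 mm thick; origin under its centre at bench level. Room for four blanks laid across it, their length along tray y, side by side along tray x (66 mm apart).
- console: Flat grey control console fixed to the bench, 260 x 100 x 35 mm, carrying three round grey keys in a row, in any order; origin under its centre.
- key_l_top (a point): centre of the top of the largest round key (50 mm in diameter), 57 mm above the bench when up
- key_m_top (a point): centre of the top of the middle-sized round key (35 mm in diameter), 57 mm above the bench when up
- key_s_top (a point): centre of the top of the smallest round key (22 mm in diameter), 57 mm above the bench when up
- key_l (a joint): how far the largest key is pressed (m): 0 up, 0.006 fully down, sprung, about 4.5 N
- key_m (a joint): how far the middle-sized key is pressed (m): 0 up, 0.006 fully down, sprung, about 4.5 N
- key_s (a joint): how far the smallest key is pressed (m): 0 up, 0.006 fully down, sprung, about 4.5 N
- cap_top (a point): Oil spray canister, 50 mm in diameter, fixed upright in a steel foot at the -y end of the jig's beam, its thin straw (look only) pointing at the nut. This point is the centre of the top of its sprung nozzle cap (30 mm in diameter), 139 mm above the bench when up
- cap (a joint): how far the nozzle cap is pressed (m): 0 up, 0.007 fully down, sprung, about 7 N
- offcut: loose dark offcut of wood 90 x 60 x 28 mm; a bystander, leave it alone
- tape: loose grey tape measure 70 x 40 x 65 mm; a bystander, leave it alone
- brush: loose bench brush 240 mm long; a bystander, leave it alone
- glue: loose glue bottle 68 mm in diameter, 170 mm tall; a bystander, leave it alone
- driver: loose screwdriver 200 mm long; a bystander, leave it alone
- jar: loose glass jar 72 mm in diameter, 90 mm tall; a bystander, leave it alone
- spanner: loose steel spanner 200 mm long; a bystander, leave it alone

How it is judged:
By the outcome, as a careful person would: the job done as asked, in the order asked, and still so for the second after the job is handed in, with the robot touching nothing.
Of blank1, blank2, blank3, blank4 only 2 to 4 are there at a start; the rules pass over those that are not, and their reading is None.
At some moment in a run one of blank1, blank2, blank3, blank4 may be knocked a few centimetres aside while the robot is not near it.
Once in a run the grip may slacken for a moment while it holds something.
It also fails if it takes over 210 s, if anything falls off the work surface, if the arm or the gripper's body presses on something with over 40 N, if the wrist force passes 120 N, or if a joint passes its speed limit or range.

## Robot

A 7-joint arm with a two-finger parallel gripper is mounted at the origin on the work surface. World frame = base frame: x ahead of the robot, y to its left, z up, the work surface at z = 0. Lengths are in m, angles in rad, forces in N, time in s.
With the tool pointing down it reaches from about 0.35 to 0.9 m from the base axis. Payload 8.1 kg.
Tool frame: the origin (TCP) lies on the centre line of the jaws, within the pads' length; the fingertips stand 19 mm ahead of it and the grasp point (between the pads) is the TCP; z points along the fingers, y is the direction in which the jaws open and shut (so a half turn about z gives the same grasp; the last joint's range is limited). The gripper opens to 92 mm and grips with 3 to 60 N. Pads are 19 mm wide; open, the fingers measure 130 mm over their backs; the gripper's body (75 mm by 190 mm) begins 47 mm behind the grasp point.
Start: joints at [1.066, 0.434, 0.025, 1.573, -0.012, 1.134, -0.075], TCP at [0.244, -0.575, 0.208] pointing down, gripper open.
Joint ranges: [-2.62, 2.62], [-0.44, 2.09], [-1.27, 1.32], [0.08, 2.57], [-1.32, 4.46], [0.12, 2], [-2.74, 2.74]. Speed limits (rad/s): [2.22, 2.22, 3.01, 3.01, 3.14, 3.14, 3.14].

## Interface

Orientations are given as a rotation vector (axis times angle).
In Python, from cell import monitor, imaging, workorder, outline_of gives the robot as it stands.
- The arm moves only by the tool move_arm, never from a script. Its argument "series" is a list of rows, each a list of 6 numbers: the shift along the world's x, y, z in cm, then the turn, a rotation vector about the world's x, y, z in degrees. A call has 1 to 8 rows; each row shifts and turns the commanded pose from where the row before left it; what a row does not reach is not made up. A row lasts 1/10 s, in which the tool goes at most 50 mm and 8.59 degrees, less where a joint would pass 70% of its speed; a pose out of reach is approached as far as the arm can. A call with a gripper value outside its range is refused whole. "grip" is the opening, from 0 (shut) to 1 (fully open), set as the call begins (left out, the last holds). The fingers move at their own pace and stop on an object; "force" is the grip in N (left out, the last holds). Time passes only in rows, so rows that do not move let the fingers close. It gives the time, the measured TCP pose, the force and the opening at its end, in the units of the state.
- monitor.observe(): the state, without advancing time (a new reading comes with each control period).
- imaging.get_image(name): name is "scene" or "top" or "wrist"; returns a dict with "color" (420x560x3 uint8, red, green, blue), "fx", "fy", "cx", "cy" (pixels), "rvec" (rotation vector, rad) and "tvec" (3), from world to camera coordinates, as OpenCV has them; the wrist camera has in their place "mount" (4x4, takes a point from camera to tool coordinates, whose origin is the TCP and whose axes are the flange's). Camera axes: x right, y down, z forward; pixel columns grow to the right and rows downward; lengths in m; the calibration is good to about 2 mm. A picture is of the moment at which its call begins: read the wrist's pose just before it. There is no depth.
- workorder.sign_off(): hands the job in, once; it reports no verdict.
Trained networks look in the newest picture that a camera, given by its name, has taken for a name from the list of things; names that differ only in an ending like _2 or _b are one class to them, and where a whole thing is asked for, a point or a joint stands for the part that bears it (a point fixed in the world has none). Each returns a list of dicts, best first, with "p" (0 to 1); they miss things now and then, are a little off and sometimes report something else, mostly with a low value. They report only what shows in the picture. A call takes as long as a camera call.
- outline_of(camera, thing): "mask" (420x560 bool, what is visible of it) and "rect" ([left, top, width, height] in pixels, round what is visible of it).
The state is a dict: "clock": time; "joints": joint angles; "dq": joint speeds; "joint_efforts": joint torques, N m; "position": TCP position; "ee_rot": TCP orientation; "force": force on the tool from outside, world axes, zero at the start; "ft_torque": the same for the moment, N m; "width": opening from 0.0 (shut) to 1.0 (fully open).
Only numpy, scipy, OpenCV 4.12 (cv2) and the standard library are available. Lean on these libraries where they do the work, as an engineer would, in place of code of your own. Each camera call takes 0.05 s, during which the arm holds its last target. There are 200 camera calls.

## Working session

There is one attempt and no reset: what is moved stays moved. The work goes in short steps, Python scripts to look and compute and a tool call to move; the robot and the scene stay as the last step left them, time stands still between calls to the robot, and variables do not carry over. Pictures are saved under pics/ and viewed, about 12 in all and at most 16, crops included, and the job is handed in when it is done.

Besides the shell and the picture viewer there is one more tool, called after ">>>" as name(argument=value, ...), one argument or row to a line, values as JSON. move_arm: Moves the arm, as the interface text tells. Its arguments: {"type":"object","properties":{"series":{"type":"array"},"grip":{"type":"number"},"force":{"type":"number"}},"required":["series"]}

```bash
mkdir -p pics; ls; python3 - <<'E'
from cell import monitor, imaging
import cv2
s=monitor.observe()
print(s)
for n in("scene","top"):
    i=imaging.get_image(n); cv2.imwrite(f"pics/{n}0.png",i["color"][:,:,::-1])
    print(n,{k:v for k,v in i.items() if k!="color"})
E
```

```text
pics
{'clock': 0.0, 'joints': array([ 1.06642345,  0.43525999,  0.02498943,  1.57406717, -0.01158054,
        1.13400847, -0.07509289]), 'dq': array([-8.91131320e-04, -4.96103441e-04,  2.23974761e-05, -9.30120843e-04,
       -1.55754548e-03, -1.39289222e-03,  1.95785010e-03]), 'joint_efforts': array([ 5.59332912e-04, -6.67847586e+01,  9.85076465e-01, -3.14461648e+01,
       -6.05337764e-02,  4.30018036e-02,  1.34269289e-04]), 'position': array([ 0.24412962, -0.57477243,  0.20753379]), 'ee_rot': array([-3.07694427e+00, -6.26456934e-01,  7.59484857e-04]), 'force': array([-0.38885715,  0.04306113, -0.01784496]), 'ft_torque': array([-0.00480869, -0.04182152, -0.05130824]), 'width': 1.0034480977929106}
scene {'fx': 401.70750968907714, 'fy': 401.70750968907714, 'cx': 276.2923528993436, 'cy': 209.32895551441962, 'rvec': array([ 2.18477543,  0.97701969, -0.39491383]), 'tvec': array([-0.38346725, -0.23990016,  1.76886449])}
top {'fx': 428.37085101431853, 'fy': 428.37085101431853, 'cx': 289.6910624292648, 'cy': 208.88166899348172, 'rvec': array([ 2.21215675, -2.15706356,  0.05635118]), 'tvec': array([-0.02834362,  0.59045285,  1.259131  ])}
```

View pics/top0.png

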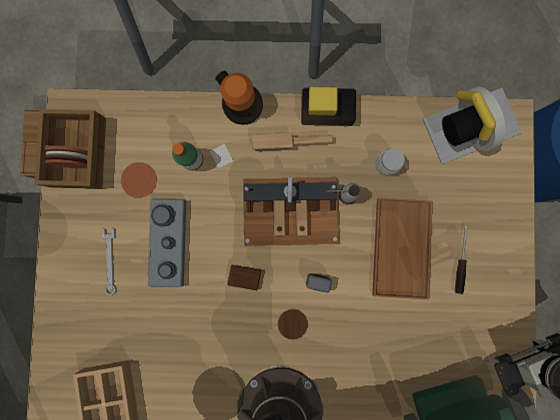

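View pics/scene0.png

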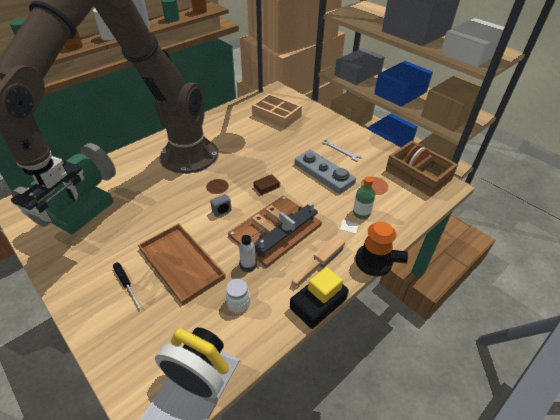

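The top view shows the console on the left (keys at about (163,214), (168,242), (166,270)). The jig is at (291,212) with two blanks visible at (280,217) and (303,217). The nut is at (290,188), the canister at (349,193) and the tray at (402,248).

```bash
cat > h.py <<'E'
import numpy as np, cv2
from scipy.spatial.transform import Rotation as R
from cell import monitor, imaging, workorder, outline_of
def cam(name):
    if name=="wrist":
        s=monitor.observe(); i=imaging.get_image(name)
        T=np.eye(4); T[:3,:3]=R.from_rotvec(s["ee_rot"]).as_matrix(); T[:3,3]=s["position"]
        W=T@np.array(i["mount"])          # camera->world
    else:
        i=imaging.get_image(name); M=np.eye(4)
        M[:3,:3]=R.from_rotvec(i["rvec"]).as_matrix(); M[:3,3]=i["tvec"]; W=np.linalg.inv(M)
    return i,W
def ray(i,W,uv,z):
    uv=np.atleast_2d(uv).astype(float)
    d=np.c_[(uv[:,0]-i["cx"])/i["fx"],(uv[:,1]-i["cy"])/i["fy"],np.ones(len(uv))]@W[:3,:3].T
    return W[:3,3]+d*((z-W[2,3])/d[:,2])[:,None]
def proj(i,W,P):
    p=(np.atleast_2d(P)-W[:3,3])@W[:3,:3]
    return np.c_[p[:,0]/p[:,2]*i["fx"]+i["cx"],p[:,1]/p[:,2]*i["fy"]+i["cy"]]
def rect(i,W,mask,z):
    "min-area rectangle of a mask, carried to the plane z: centre, sizes, yaw(deg) of long side"
    v,u=np.nonzero(mask); P=ray(i,W,np.c_[u,v],z)[:,:2]
    c,(a,b),t=cv2.minAreaRect((P*1000).astype(np.float32))
    if b>a: a,b,t=b,a,t+90
    return np.round(c,1),round(a,1),round(b,1),round((t+90)%180-90,1)
def save(i,name,roi=None,k=1):
    im=i["color"][:,:,::-1]
    if roi: x,y,w,h=roi; im=im[y:y+h,x:x+w]
    cv2.imwrite("pics/"+name,cv2.resize(im,None,fx=k,fy=k,interpolation=cv2.INTER_CUBIC))
E
python3 - <<'E'
from h import *
i,W=cam("top"); print("campos",W[:3,3].round(3))
for n,z in [("jig",.02),("nut_grip",.1),("blank1_c",.05),("tray",.024),("console",.035),("key_l_top",.057),("key_m_top",.057),("key_s_top",.057),("cap_top",.139),("offcut",.028),("tape",.065),("brush",.02),("glue",.17),("driver",.02),("jar",.09),("spanner",.01)]:
    for o in outline_of("top",n)[:5]:
        if o["p"]>.25: print(n,round(o["p"],2),o["rect"],*rect(i,W,o["mask"],z))
save(i,"top1.png",(225,150,160,130),5)
E
```

```text
campos [ 0.512 -0.028  1.293]
jig 0.6 [245.8, 175.1, 92.1, 70.0] [586.6 -15.8] 276.8 199.9 -88.2
nut_grip 0.64 [286.4, 178.0, 6.6, 23.0] [640.2 -11. ] 64.7 16.8 1.4
tray 0.77 [371.2, 197.9, 61.3, 104.4] [ 484.5 -346.4] 293.3 165.9 -2.0
console 0.84 [148.8, 197.3, 37.3, 87.1] [484.  345.1] 258.3 105.2 0.6
key_l_top 0.6 [152.3, 206.2, 18.7, 14.4] [563.  358.5] 46.8 43.5 -88.6
key_m_top 0.4 [158.8, 263.1, 16.9, 13.3] [405.2 339.9] 40.4 31.4 -88.5
key_s_top 0.67 [254.8, 131.4, 81.1, 16.5] [791.  -15.1] 234.7 49.8 -85.2
key_s_top 0.55 [162.2, 239.1, 9.3, 8.8] [484. 339.] 20.4 17.3 -88.5
key_s_top 0.53 [170.2, 145.5, 33.6, 27.4] [739.5 292.3] 100.6 68.0 46.7
cap_top 0.74 [158.7, 263.1, 15.0, 12.7] [410.7 314.9] 30.8 30.2 -24.5
cap_top 0.55 [343.7, 181.2, 12.8, 13.4] [ 640.3 -185.9] 26.9 22.9 -43.7
offcut 0.74 [228.3, 264.0, 30.9, 23.0] [386.7 115.4] 92.8 62.6 82.1
offcut 0.61 [101.3, 227.8, 13.1, 68.2] [423.8 516.8] 194.5 36.1 3.9
tape 0.58 [306.8, 271.5, 26.5, 17.3] [ 381.4 -100.9] 71.5 41.7 77.6
brush 0.64 [252.5, 132.5, 80.9, 14.8] [798.6 -14.9] 241.6 51.1 -85.8
brush 0.31 [348.5, 183.7, 11.2, 13.0] [ 652.7 -201.5] 31.8 29.4 -43.7
glue 0.56 [172.7, 141.9, 27.7, 32.3] [718.  263.7] 91.4 63.7 46.7
driver 0.92 [452.7, 229.6, 13.4, 64.9] [ 449.1 -522.6] 186.0 28.0 -4.4
jar 0.65 [373.4, 149.5, 33.6, 25.9] [ 727.8 -292.9] 84.9 67.8 -43.7
jar 0.41 [285.3, 178.0, 8.5, 22.8] [640.  -13.8] 68.0 22.6 1.5
spanner 0.69 [100.6, 228.0, 13.4, 65.5] [421.9 526. ] 190.0 33.5 3.9
spanner 0.35 [160.1, 263.9, 11.8, 12.0] [401.1 353.9] 36.0 32.6 -88.5
```

View pics/top1.png

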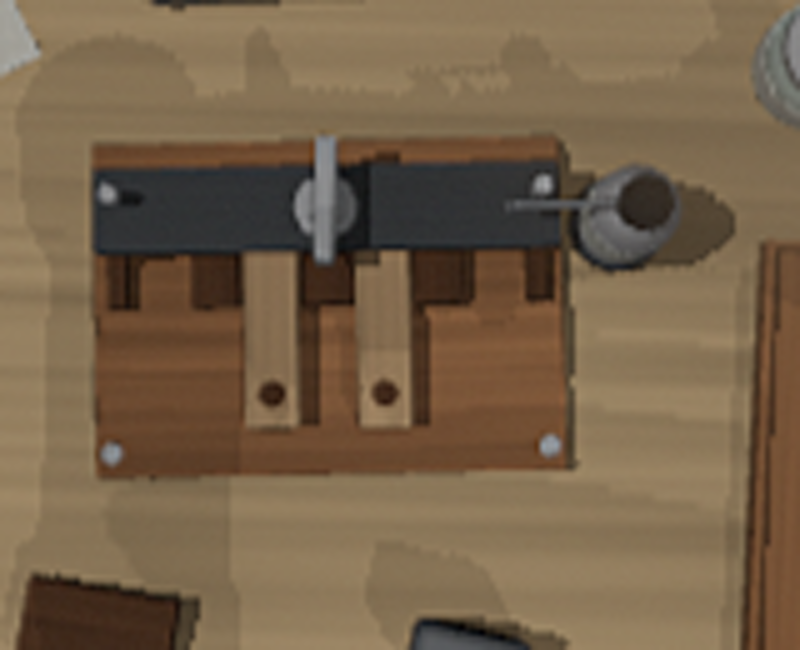

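>>> move_arm(
  series=[
    [2.6,3.4,0.5,0,0,-3],
    [2.6,3.4,0.5,0,0,-3],
    [2.6,3.4,0.5,0,0,-3],
    [2.6,3.4,0.5,0,0,-3],
    [2.6,3.4,0.5,0,0,-3],
    [2.6,3.4,0.5,0,0,-3],
    [2.6,3.4,0.5,0,0,-3],
    [2.6,3.4,0.5,0,0,-2],
  ],
  grip=0,
)

```text
clock: 1.75
position: [0.4533, -0.3018, 0.2488]
ee_rot: [3.141, -0.003, 0.001]
force: [0.5, 0.2, 0.0]
width: 0.351
```

>>> move_arm(
  series=[
    [0.5,4,0,0,0,0],
    [0.5,4,0,0,0,0],
    [0.5,4,0,0,0,0],
    [0.5,4,0,0,0,0],
    [0.5,4,0,0,0,0],
    [0,4,0,0,0,0],
    [0,4,0,0,0,0],
    [0,4,0,0,0,0],
  ],
)

```text
clock: 2.55
position: [0.4772, 0.0183, 0.2486]
ee_rot: [3.142, 0.0, 0.001]
force: [1.0, 0.4, 0.4]
width: 0.004
```

>>> move_arm(
  series=[
    [0,4,0,0,0,0],
    [0,4,0,0,0,0],
    [0,4,0,0,0,0],
    [0,4,0,0,0,0],
    [0,4,0,0,0,0],
    [0,4,0,0,0,0],
    [0,4,0,0,0,0],
    [0,0,0,0,0,0],
  ],
)

```text
clock: 3.35
position: [0.4755, 0.3031, 0.2483]
ee_rot: [-3.138, -0.012, 0.001]
force: [-0.1, 1.1, 0.7]
width: 0.007
```

```bash
python3 - <<'E'
from h import *
i,W=cam("wrist"); print("campos",W[:3,3].round(3),monitor.observe()["joints"].round(2))
for n,z in [("console",.035),("key_l_top",.057),("key_m_top",.057),("key_s_top",.057)]:
    for o in outline_of("wrist",n)[:4]:
        if o["p"]>.25: print(n,round(o["p"],2),o["rect"],*rect(i,W,o["mask"],z))
save(i,"w1.png")
E
```

```text
campos [0.545 0.303 0.427] [-0.37  0.34 -0.39  1.64  0.13  1.19 -2.35]
console 0.69 [192.3, 46.1, 95.4, 201.0] [501.3 350.1] 220.6 100.6 0.6
key_l_top 0.64 [205.5, 74.0, 49.5, 46.2] [561.9 360.1] 49.4 48.9 89.1
key_m_top 0.98 [234.5, 230.3, 29.1, 12.3] [410.5 341.5] 34.4 19.3 -89.5
key_s_top 0.75 [237.1, 165.5, 22.0, 18.5] [481.8 341. ] 20.3 19.8 -45.4
```

View pics/w1.png

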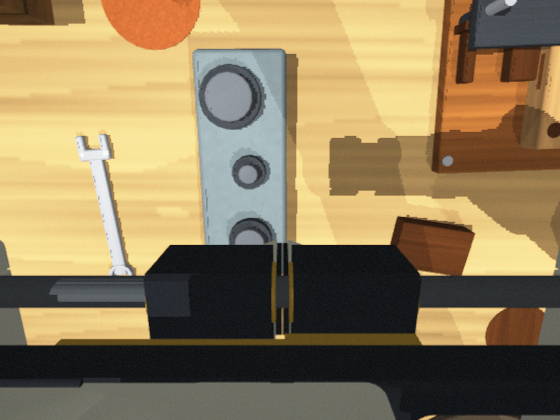

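>>> move_arm(
  series=[
    [2.2,1.4,-3.9,0,0,0],
    [2.2,1.4,-3.9,0,0,0],
    [2.2,1.4,-4,0,0,0],
    [2.1,1.5,-4,0,0,0],
    [0,0,0,0,0,0],
    [0,0,-1,0,0,0],
    [0,0,-1,0,0,0],
    [0,0,0,0,0,0],
  ],
)

```text
clock: 4.4
position: [0.5641, 0.3528, 0.0706]
ee_rot: [3.141, -0.0, 0.0]
force: [0.1, -0.9, 0.1]
width: 0.005
```

>>> move_arm(
  series=[
    [0,0.7,0,0,0,0],
    [0,0,-0.2,0,0,0],
    [0,0,0,0,0,0],
  ],
)

```text
clock: 4.7
position: [0.5644, 0.3614, 0.069]
ee_rot: [-3.141, -0.002, -0.001]
force: [-0.1, -0.2, -0.5]
width: 0.004
```

>>> move_arm(
  series=[
    [0,0,-0.2,0,0,0],
    [0,0,0,0,0,0],
  ],
)

```text
clock: 4.9
position: [0.5644, 0.3605, 0.0662]
ee_rot: [3.141, 0.0, -0.0]
force: [-0.4, -0.1, 0.5]
width: 0.005
```

```bash
python3 - <<'E'
from h import *
s=monitor.observe(); print(s["position"],s["force"],s["ft_torque"],s["joint_efforts"].round(1))
i,W=cam("wrist"); save(i,"w2.png",(120,100,400,200),2)
E
```

```text
[0.56436512 0.36054895 0.06623291] [-0.38352902 -0.07411979  0.49206199] [0.04551723 0.04695191 0.00400602] [ -0.2 -78.3  -6.1 -27.5   0.1  -0.2  -0. ]
```

View pics/w2.png

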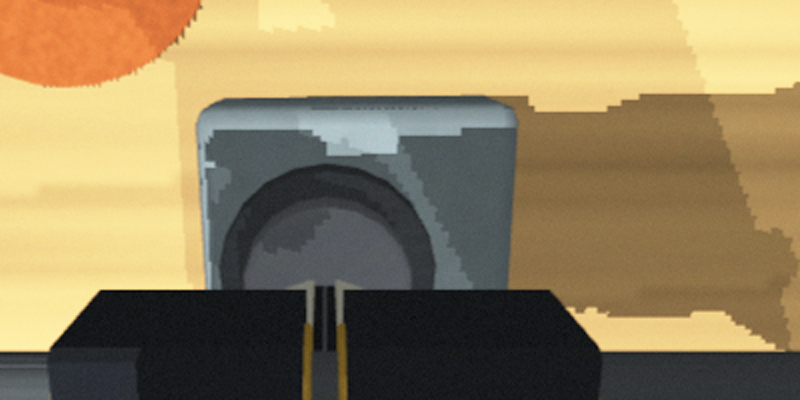

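The key's ring is centred under the fingertips (crop (325,285)), but no force shows yet. I'll ease down.

>>> move_arm(
  series=[
    [0,0,-0.2,0,0,0],
    [0,0,0,0,0,0],
  ],
)

```text
clock: 5.15
position: [0.5643, 0.3606, 0.064]
ee_rot: [3.141, 0.0, -0.001]
force: [-0.3, 0.6, 0.0]
width: 0.007
```

```bash
python3 - <<'E'
from h import *
s=monitor.observe(); print(s["position"],s["force"])
i,W=cam("wrist"); P=s["position"]
print(proj(i,W,[P,P-[0,0,.019],P-[0,0,.0]+[.0095,0,-.019]]))
print([ (n,[ (round(o["p"],2),o["rect"]) for o in outline_of("wrist",n)[:2]]) for n in ("key_l_top","console")])
i,W=cam("scene"); print(proj(i,W,[P,P-[0,0,.019],[.562,.36,.057]])); save(i,"s2.png",(270,120,100,80),6)
E
```

```text
[0.56428216 0.36055786 0.06401843] [-0.2759889   0.58038012  0.01093982]
[[282.41219227 244.14241502]
 [282.37202355 232.73026428]
 [282.36325927 217.74363868]]
[('key_l_top', [(0.9, [242.4, 200.0, 85.6, 44.4])]), ('console', [(0.72, [217.5, 145.6, 164.8, 193.5])])]
[[342.14556898 170.2734708 ]
 [341.56334136 173.93786275]
 [341.40627644 171.41923943]]
```

View pics/s2.png

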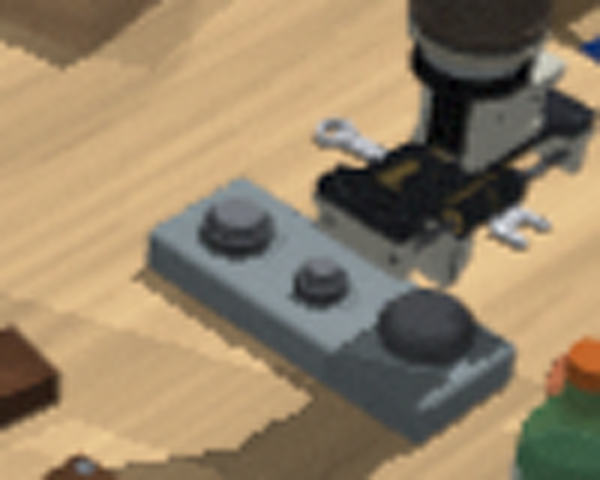

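The scene crop shows the closed fingers at crop (440,280), just above and behind the large key at (425,320), so they are not touching it. I'll triangulate the tip.

```bash
python3 - <<'E'
from h import *
s=monitor.observe(); P=s["position"]
a,A=cam("wrist"); b,B=cam("scene"); t,T=cam("top")
print("fx",a["fx"],a["cx"],a["cy"]); print(np.array(a["mount"]).round(4)); print("wristcam",A[:3,3],"scenecam",B[:3,3])
def tri(l):
    M=[];v=[]
    for i,W,uv in l:
        p0=W[:3,3]; d=ray(i,W,uv,0)[0]-p0; d/=np.linalg.norm(d); Q=np.eye(3)-np.outer(d,d); M.append(Q); v.append(Q@p0)
    x=np.linalg.lstsq(np.vstack(M),np.hstack(v),rcond=None)[0]; return x, np.linalg.norm(np.vstack(M)@x-np.hstack(v))
print("tip",tri([(a,A,(282,242)),(b,B,(343.5,166.5))]))
for z in (.035,.057): print("key L",z,ray(b,B,(341,173),z)[0], ray(a,A,(285,244),z)[0])
print("dots: spanner etc. joints",s["joints"].round(3))
save(a,"w3.png"); save(t,"t3.png",(120,180,110,110),5)
E
```

```text
fx 344.3950691710883 281.9557840378927 207.22169353987888
[[-1.100e-03 -9.654e-01 -2.607e-01  6.940e-02]
 [ 1.000e+00 -1.000e-03 -6.000e-04 -1.000e-04]
 [ 3.000e-04 -2.607e-01  9.654e-01 -1.787e-01]
 [ 0.000e+00  0.000e+00  0.000e+00  1.000e+00]]
wristcam [0.63385804 0.360897   0.24306477] scenecam [ 1.30625361 -0.66981955  1.08559849]
tip (array([0.57112354, 0.360153  , 0.08571572]), np.float64(0.003781569656182774))
key L 0.035 [0.55167603 0.37321864 0.035     ] [0.55312989 0.35906997 0.035     ]
key L 0.057 [0.56747722 0.35137696 0.057     ] [0.56166579 0.35926315 0.057     ]
dots: spanner etc. joints [-0.443  0.666 -0.325  1.582  0.248  0.935 -2.422]
```

View pics/w3.png

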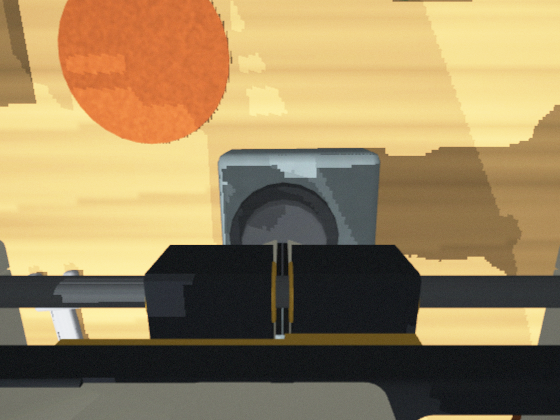

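```bash
python3 - <<'E'
from h import *
a,A=cam("wrist")
for l,r,row in ((220,378.5,165),):
    for z in (.035,.0,.02): p=ray(a,A,[(l,row),(r,row)],z); print("wrist console width",z,np.linalg.norm(p[0]-p[1])*1e3,p.round(3).tolist())
i=cv2.imread("pics/w1.png")
# w1 camera pose: tilted tool allowed
T=np.eye(4);T[:3,:3]=R.from_rotvec([-3.138,-.012,.001]).as_matrix();T[:3,3]=[.4755,.3031,.2483]
W1=T@np.array(a["mount"])
p=ray(a,W1,[(194,55),(286,55),(202,200),(287,200)],.035); print("w1",p.round(4).tolist(),np.linalg.norm(p[0]-p[1]),np.linalg.norm(p[2]-p[3]))
E
```

```text
wrist console width 0.035 96.01948044768126 [[0.604, 0.399, 0.035], [0.604, 0.303, 0.035]]
wrist console width 0.0 112.16902991036311 [[0.599, 0.405, 0.0], [0.599, 0.293, 0.0]]
wrist console width 0.02 102.94071593168773 [[0.602, 0.401, 0.02], [0.602, 0.298, 0.02]]
w1 [[0.6045, 0.3978, 0.035], [0.605, 0.3008, 0.035], [0.447, 0.3978, 0.035], [0.4478, 0.2981, 0.035]] 0.09697965050204213 0.09975362282073931
```

View pics/t3.png

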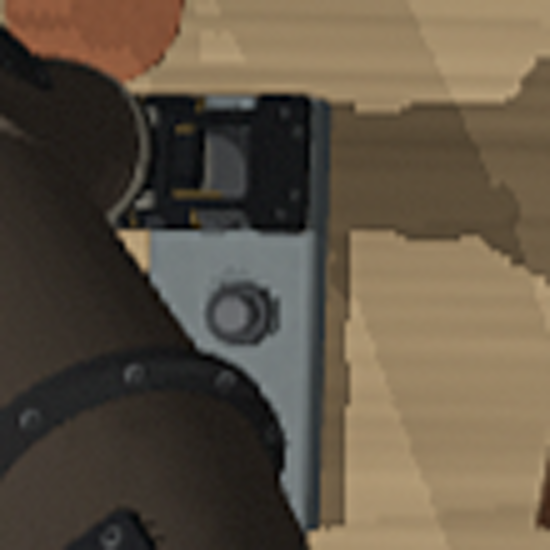

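The console's width as seen from the wrist (96 mm) confirms the camera height. Both views put the visible fingertips about 2 cm above where the description says they should be. I'll descend in steps smaller than the key travel and watch the force.

>>> move_arm(
  series=[
    [0,0,-0.3,0,0,0],
    [0,0,-0.2,0,0,0],
    [0,0,0,0,0,0],
  ],
)

```text
clock: 5.85
position: [0.5642, 0.3605, 0.0588]
ee_rot: [3.141, 0.0, -0.001]
force: [0.1, 0.2, -0.7]
width: 0.001
```

>>> move_arm(
  series=[
    [0,0,-0.3,0,0,0],
    [0,0,-0.2,0,0,0],
    [0,0,0,0,0,0],
  ],
)

```text
clock: 6.15
position: [0.5642, 0.3605, 0.0539]
ee_rot: [3.141, 0.0, -0.001]
force: [0.2, -0.4, -0.8]
width: 0.006
```

>>> move_arm(
  series=[
    [0,0,-0.3,0,0,0],
    [0,0,-0.2,0,0,0],
    [0,0,0,0,0,0],
  ],
)

```text
clock: 6.45
position: [0.5642, 0.3606, 0.0489]
ee_rot: [3.141, 0.0, -0.001]
force: [1.0, -0.7, -0.4]
width: 0.006
```

>>> move_arm(
  series=[
    [0,0,-0.3,0,0,0],
    [0,0,-0.2,0,0,0],
    [0,0,0,0,0,0],
  ],
)

```text
clock: 6.75
position: [0.5642, 0.3606, 0.0439]
ee_rot: [3.141, 0.0, -0.001]
force: [-0.3, 0.5, -0.3]
width: 0.003
```

>>> move_arm(
  series=[
    [0,0,-0.3,0,0,0],
    [0,0,-0.1,0,0,0],
    [0,0,0,0,0,0],
  ],
)

```text
clock: 7.05
position: [0.5643, 0.3607, 0.0401]
ee_rot: [3.141, 0.0, -0.0]
force: [-0.7, -0.6, -0.9]
width: 0.005
```

>>> move_arm(
  series=[
    [0,0,-0.3,0,0,0],
    [0,0,-0.1,0,0,0],
    [0,0,0,0,0,0],
  ],
)

```text
clock: 7.35
position: [0.5646, 0.3609, 0.0364]
ee_rot: [-3.141, -0.0, -0.001]
force: [0.7, 0.2, 2.6]
width: 0.006
```

Contact starts at TCP z≈0.037, so the fingertips are effectively about 20 mm above the reported TCP. I'll finish the press.

>>> move_arm(
  series=[
    [0,0,-0.3,0,0,0],
    [0,0,-0.2,0,0,0],
    [0,0,0,0,0,0],
  ],
)

```text
clock: 7.65
position: [0.5647, 0.361, 0.0328]
ee_rot: [-3.141, -0.0, -0.002]
force: [-3.8, -2.8, 13.8]
width: 0.003
```

The large key bottomed out with 13.8 N at z=0.033. I'll release it and go to the middle key.

>>> move_arm(
  series=[
    [0,0,1.2,0,0,0],
    [0,0,1.3,0,0,0],
    [-4,-0.5,0,0,0,0],
    [-4,-0.5,0,0,0,0],
    [-4,-0.5,0,0,0,0],
    [-4,-0.5,0,0,0,0],
    [0,0,0,0,0,0],
    [0,0,0,0,0,0],
  ],
)

```text
clock: 8.45
position: [0.4042, 0.341, 0.057]
ee_rot: [-3.141, -0.003, -0.001]
force: [0.3, 0.1, 0.1]
width: 0.004
```

>>> move_arm(
  series=[
    [0,0,-1,0,0,0],
    [0,0,-0.9,0,0,0],
    [0,0,-0.4,0,0,0],
    [0,0,-0.2,0,0,0],
    [0,0,0,0,0,0],
  ],
)

```text
clock: 8.95
position: [0.4057, 0.3408, 0.0325]
ee_rot: [3.141, -0.001, 0.002]
force: [-2.3, -5.3, 23.4]
width: 0.006
```

>>> move_arm(
  series=[
    [0,0,1.2,0,0,0],
    [0,0,1.3,0,0,0],
    [3.9,0,0,0,0,0],
    [3.9,0,0,0,0,0],
    [0,0,0,0,0,0],
    [0,0,0,0,0,0],
  ],
)

```text
clock: 9.55
position: [0.4829, 0.3402, 0.0559]
ee_rot: [3.141, -0.003, -0.001]
force: [-0.8, 0.7, -0.5]
width: 0.008
```

>>> move_arm(
  series=[
    [0,0,-1,0,0,0],
    [0,0,-0.9,0,0,0],
    [0,0,-0.4,0,0,0],
    [0,0,-0.2,0,0,0],
    [0,0,0,0,0,0],
  ],
)

```text
clock: 10.05
position: [0.4813, 0.341, 0.0326]
ee_rot: [3.141, 0.002, -0.001]
force: [-5.1, -4.0, 20.7]
width: 0.006
```

All three keys were pressed in order. Next I go to the nut, turning the tool 180° counter-clockwise on the way so joint 7 has range for the clockwise turn.

>>> move_arm(
  series=[
    [0,0,2,0,0,0],
    [0,0,4,0,0,8],
    [0,0,4,0,0,8],
    [0,0,4,0,0,8],
    [0.5,-3.5,4,0,0,8],
    [0.5,-3.5,2,0,0,8],
    [0.5,-3.5,0,0,0,8],
    [0.5,-3.5,0,0,0,8],
  ],
  grip=1,
)

```text
clock: 10.85
position: [0.5019, 0.2019, 0.2291]
ee_rot: [2.768, 1.484, 0.001]
force: [-0.0, -0.4, 0.9]
width: 0.65
```

>>> move_arm(
  series=[
    [1,-3,0,0,0,8],
    [1,-3,0,0,0,8],
    [1,-3,0,0,0,8],
    [1,-3,0,0,0,8],
    [1,-3,0,0,0,8],
    [1,-3,0,0,0,8],
    [1,-3,0,0,0,8],
    [0,0,0,0,0,8],
  ],
)

```text
clock: 11.65
position: [0.5726, -0.0126, 0.2274]
ee_rot: [-1.571, -2.72, 0.005]
force: [-0.3, -0.2, 0.2]
width: 1.0
```

>>> move_arm(
  series=[
    [0.5,0,0,0,0,8],
    [0.5,0,0,0,0,8],
    [0.5,0,0,0,0,8],
    [0.5,0,0,0,0,8],
    [0.5,0,0,0,0,8],
    [0.5,0,0,0,0,8],
    [0.5,0,0,0,0,8],
    [0,0,0,0,0,0],
  ],
)

```text
clock: 12.45
position: [0.6069, -0.0069, 0.2278]
ee_rot: [-0.105, -3.139, -0.001]
force: [0.4, -0.2, 0.1]
width: 0.998
```

```bash
python3 - <<'E'
from h import *
s=monitor.observe(); print(s["position"],s["ee_rot"],s["joints"].round(2),s["width"])
i,W=cam("wrist")
for n,z in [("nut_grip",.111),("blank1_c",.05),("cap_top",.139),("jig",.02)]:
    for o in outline_of("wrist",n)[:5]:
        if o["p"]>.25: print(n,round(o["p"],2),o["rect"],*rect(i,W,o["mask"],z))
save(i,"w4.png")
E
```

```text
[ 0.60694952 -0.00686414  0.22783008] [-1.04891465e-01 -3.13854089e+00 -7.34717357e-04] [ 0.55  0.58 -0.99  1.53  0.49  1.3   1.01] 0.9979027999828852
nut_grip 0.67 [267.8, 185.6, 22.5, 81.6] [636.  -12.3] 75.3 19.8 -4.5
cap_top 0.71 [510.5, 233.0, 31.8, 10.9] [650.8 193.5] 27.4 6.2 86.1
cap_top 0.56 [60.1, 235.8, 103.9, 16.4] [ 630.5 -151.1] 85.8 12.4 81.4
jig 0.59 [130.8, 50.7, 284.7, 219.3] [600.9 -18.3] 318.1 232.2 -87.5
jig 0.42 [59.8, 234.7, 103.0, 15.7] [ 672.4 -218. ] 125.0 18.0 80.4
```

View pics/w4.png

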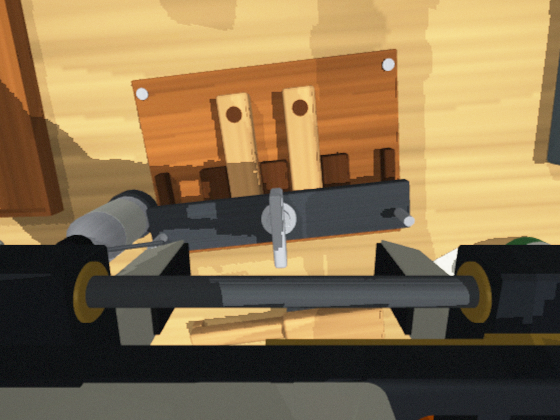

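```bash
python3 - <<'E'
from h import *
i,W=cam("wrist")
def yaw(p,q,z):
    a=ray(i,W,[p,q],z); d=a[0]-a[1]; return np.degrees(np.arctan2(d[1],d[0])),a.round(4).tolist()
print("plate top edge",yaw((280.5,266),(276.5,190),.111))
print("beam edge",yaw((149,209),(408,181),.065))
print("jig near edge",yaw((133,82),(396,50),.02))
print("stud",ray(i,W,(279,219),.07))
print("blank tops", ray(i,W,[(234,114),(300,107),(236,95),(300,88)],.05).round(4).tolist(), "straw base cap etc")
E
```

```text
plate top edge (np.float64(-1.4583934494348523), [[0.673, -0.013, 0.111], [0.6003, -0.0112, 0.111]])
beam edge (np.float64(-87.83836213897291), [[0.6207, -0.1454, 0.065], [0.6106, 0.1205, 0.065]])
jig near edge (np.float64(-87.70506446720425), [[0.4921, -0.157, 0.02], [0.481, 0.1209, 0.02]])
stud [[ 0.63965815 -0.01228538  0.07      ]]
blank tops [[0.5328, -0.0496, 0.05], [0.5309, 0.0167, 0.05], [0.5149, -0.0457, 0.05], [0.513, 0.0178, 0.05]] straw base cap etc
```

>>> move_arm(
  series=[
    [1.6,-0.3,0,0,0,2],
    [1.6,-0.3,-2,0,0,0],
    [0,0,-4,0,0,0],
    [0,0,-4,0,0,0],
    [0,0,-4,0,0,0],
    [0,0,-1.5,0,0,0],
    [0,0,-1.1,0,0,0],
    [0,0,0,0,0,0],
  ],
)

```text
clock: 13.55
position: [0.6391, -0.013, 0.0627]
ee_rot: [-0.055, -3.141, -0.0]
force: [0.5, 0.4, 0.2]
width: 0.999
```

>>> move_arm(
  series=[
    [0,0,0,0,0,0],
    [0,0,0,0,0,0],
    [0,0,0,0,0,0],
    [0,0,0,0,0,0],
    [0,0,0,0,0,0],
    [0,0,0,0,0,0],
    [0,0,0,0,0,0],
    [0,0,0,0,0,0],
  ],
  grip=0,
  force=25,
)

```text
clock: 14.35
position: [0.639, -0.0131, 0.0628]
ee_rot: [-0.055, -3.141, -0.0]
force: [0.5, 0.1, 0.1]
width: 0.354
```

```bash
python3 - <<'E'
from h import *
s=monitor.observe(); print(s["joints"].round(2),s["width"]*92,s["force"],s["ft_torque"])
E
```

```text
[ 0.48  0.77 -0.88  1.64  0.67  1.06  0.93] 32.5735318307964 [0.47176785 0.05152229 0.13269308] [ 0.10188557 -0.18499804  0.01481349]
```

>>> move_arm(
  series=[
    [0,0,0,0,0,0],
    [0,0,0,0,0,0],
    [0,0,0,0,0,0],
    [0,0,0,0,0,0],
    [0,0,0,0,0,-2],
    [0,0,0,0,0,-4],
    [0,0,0.1,0,0,-6],
    [0,0,0,0,0,-8],
  ],
)

```text
clock: 15.15
position: [0.6391, -0.0123, 0.0634]
ee_rot: [-0.605, -3.083, -0.002]
force: [1.1, 2.5, -4.3]
width: 0.131
```

```bash
python3 - <<'E'
from h import *
s=monitor.observe(); print(s["joints"].round(2),s["width"]*92,s["force"],s["ft_torque"],s["position"],s["ee_rot"])
E
```

```text
[ 0.44  0.74 -0.8   1.64  0.6   1.02  0.62] 12.09509807433097 [ 1.11499452  2.4739347  -4.26316363] [ 0.62143639 -0.49564655  0.14935835] [ 0.6391419  -0.01234123  0.06340262] [-6.04856702e-01 -3.08264847e+00 -2.06565923e-03]
```

>>> move_arm(
  series=[
    [0,0,0,0,0,-8],
    [0,0,0.02,0,0,-8],
    [0,0,0.02,0,0,-8],
    [0,0,0.02,0,0,-8],
    [0,0,0.02,0,0,-8],
    [0,0,0.02,0,0,-8],
    [0,0,0.02,0,0,-8],
    [0,0,0,0,0,0],
  ],
)

```text
clock: 15.95
position: [0.6399, -0.0118, 0.0649]
ee_rot: [1.981, 2.437, 0.003]
force: [4.6, 3.0, -6.0]
width: 0.13
```

>>> move_arm(
  series=[
    [0,0,0.02,0,0,-8],
    [0,0,0.02,0,0,-8],
    [0,0,0.02,0,0,-8],
    [0,0,0.02,0,0,-8],
    [0,0,0.02,0,0,-8],
    [0,0,0.02,0,0,-8],
    [0,0,0.02,0,0,-8],
    [0,0,0,0,0,0],
  ],
)

```text
clock: 16.75
position: [0.6407, -0.0121, 0.0664]
ee_rot: [2.894, 1.222, 0.005]
force: [7.6, 1.5, -7.7]
width: 0.128
```

```bash
python3 - <<'E'
from h import *
s=monitor.observe(); print(s["joints"].round(2),s["width"]*92,s["force"],s["ft_torque"],s["position"],s["ee_rot"])
E
```

```text
[ 0.15  0.62 -0.32  1.66  0.24  0.89 -1.04] 11.798947890336281 [ 7.56201691  1.54258371 -7.67392386] [ 0.37371949 -1.46873213 -0.18019072] [ 0.64073751 -0.0121027   0.06637708] [2.89396004 1.22153452 0.00493424]
```

>>> move_arm(
  series=[
    [-0.05,0,0,0,0,-8],
    [-0.05,0,0,0,0,-8],
    [0,0,0.02,0,0,-8],
    [0,0,0.02,0,0,-8],
    [0,0,0.02,0,0,-8],
    [0,0,0.02,0,0,-8],
    [0,0,0.02,0,0,-8],
    [0,0,0.02,0,0,-8],
  ],
)

```text
clock: 17.55
position: [0.6409, -0.013, 0.068]
ee_rot: [-3.101, 0.499, -0.008]
force: [9.6, -0.8, -7.4]
width: 0.128
```

>>> move_arm(
  series=[
    [0,0,0,0,0,-6],
    [0,0,0,0,0,0],
    [0,0,0,0,0,0],
  ],
)

```text
clock: 17.85
position: [0.6409, -0.0131, 0.0682]
ee_rot: [-3.072, 0.653, -0.008]
force: [8.6, -1.2, -4.3]
width: 0.132
```

```bash
python3 - <<'E'
from h import *
s=monitor.observe(); print(s["joints"].round(2),s["width"]*92,s["force"],s["ft_torque"],s["position"],s["ee_rot"])
E
```

```text
[-0.06  0.59 -0.    1.68  0.    0.86 -2.05] 12.150190909688547 [ 8.6318324  -1.2401872  -4.32822313] [-0.08868003 -1.78429588 -0.08823765] [ 0.64088964 -0.01310333  0.06815017] [-3.07218048  0.6529466  -0.00801448]
```

The tool turned 202° clockwise with the grip holding at 12 mm. I'll release, lift, and line up with the jig for the blanks.

>>> move_arm(
  series=[
    [0,0,0,0,0,0],
    [0,0,0,0,0,0],
    [0,0,0,0,0,0],
    [0,0,0,0,0,0],
    [0,0,0,0,0,0],
    [0,0,2,0,0,0],
    [0,0,4,0,0,0],
    [-2,0,4,0,0,5],
  ],
  grip=0.55,
)

```text
clock: 18.65
position: [0.6189, -0.0129, 0.1681]
ee_rot: [3.098, -0.517, -0.0]
force: [1.1, 0.6, 0.2]
width: 0.553
```

>>> move_arm(
  series=[
    [-3,0,3,0,0,7],
    [-3,0,2,0,0,7],
    [-3,0,0,0,0,7],
    [-2,0,0,0,0,0],
    [0,0,0,0,0,0],
  ],
)

```text
clock: 19.15
position: [0.5056, -0.0133, 0.2181]
ee_rot: [3.141, 0.055, -0.001]
force: [0.3, -0.4, -0.5]
width: 0.551
```

```bash
python3 - <<'E'
from h import *
s=monitor.observe(); print(s["position"],s["ee_rot"],s["joints"].round(2),s["width"]*92)
i,W=cam("wrist")
for n,z in [("nut_grip",.116),("blank1_c",.05)]:
    for o in outline_of("wrist",n)[:5]:
        if o["p"]>.25: print(n,round(o["p"],2),o["rect"],*rect(i,W,o["mask"],z))
save(i,"w5.png")
E
```

```text
[ 0.50564959 -0.01325249  0.21813071] [ 3.14080121e+00  5.52502448e-02 -8.05941412e-04] [ 0.02  0.24 -0.12  1.84  0.03  1.07 -1.65] 50.69943469218005
nut_grip 0.79 [261.9, 0.0, 49.1, 79.2] [630.7 -11.6] 58.6 20.8 -20.2
blank1_c 0.26 [124.5, 2.1, 326.7, 200.0] [581.6 -14.7] 296.7 184.9 -88.0
```

View pics/w5.png

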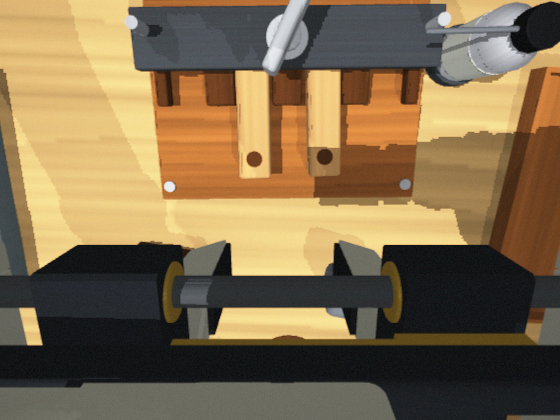

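The wrist view shows the wing plate turned at (287,35), at yaw ≈ -20°, so the nut is about 3.5 rad loosened. The two blanks are still in place, with near ends at (254,178) and (324,175). Next is the blank at the -y side.

>>> move_arm(
  series=[
    [1.6,-1.2,0,0,0,0],
    [1.6,-1.2,-3,0,0,0],
    [1.5,-1.1,-4,0,0,0],
    [0,0,-4,0,0,0],
    [0,0,-4,0,0,0],
    [0,0,-3,0,0,0],
    [0,0,-1.6,0,0,0],
    [0,0,0,0,0,0],
  ],
)

```text
clock: 20.1
position: [0.5538, -0.048, 0.0187]
ee_rot: [-3.141, -0.055, 0.008]
force: [0.3, -0.1, -0.3]
width: 0.554
```

>>> move_arm(
  series=[
    [0,0,-0.6,0,0,0],
    [0,0,-0.5,0,0,0],
    [0,0,0,0,0,0],
    [0,0,0,0,0,0],
    [0,0,0,0,0,0],
    [0,0,0,0,0,0],
    [0,0,0,0,0,0],
    [0,0,0,0,0,0],
  ],
)

```text
clock: 20.9
position: [0.5552, -0.048, 0.0107]
ee_rot: [3.141, 0.055, 0.0]
force: [-0.5, -0.9, -0.2]
width: 0.55
```

>>> move_arm(
  series=[
    [0,0,0,0,0,0],
    [0,0,0,0,0,0],
    [0,0,0,0,0,0],
    [0,0,0,0,0,0],
    [0,0,0,0,0,0],
  ],
  grip=0,
  force=25,
)

```text
clock: 21.4
position: [0.555, -0.0481, 0.0106]
ee_rot: [3.141, 0.055, -0.0]
force: [-0.0, -0.8, 0.7]
width: 0.348
```

Gripped at 32 mm. I'll draw it out along jig -x, then lift.

>>> move_arm(
  series=[
    [-1,-0.04,0,0,0,0],
    [-1.3,-0.05,0,0,0,0],
    [-1.3,-0.05,0,0,0,0],
    [-1.3,-0.05,0,0,0,0],
    [-0.6,-0.02,0,0,0,0],
    [0,0,0.5,0,0,0],
    [0,0,2,0,0,0],
    [0,0,3,0,0,0],
  ],
)

```text
clock: 22.2
position: [0.4993, -0.0499, 0.0654]
ee_rot: [-3.141, -0.056, 0.004]
force: [0.9, 0.3, -1.1]
width: 0.346
```

```bash
python3 - <<'E'
from h import *
s=monitor.observe(); print(s["position"],s["force"],s["width"]*92,s["joints"].round(2))
i,W=cam("top")
for n,z in [("tray",.024),("blank1_c",.05)]:
    for o in outline_of("top",n)[:5]:
        if o["p"]>.25: print(n,round(o["p"],2),o["rect"],*rect(i,W,o["mask"],z))
save(i,"t6.png",(240,170,200,150),4)
E
```

```text
[ 0.49925327 -0.04994535  0.06536794] [ 0.86128914  0.32157881 -1.12197476] 31.822143348866973 [ 0.07  0.42 -0.1   2.02  0.06  0.71 -1.6 ]
tray 0.45 [150.9, 197.2, 32.4, 86.5] [482.6 347.1] 257.5 108.4 1.1
```

View pics/t6.png

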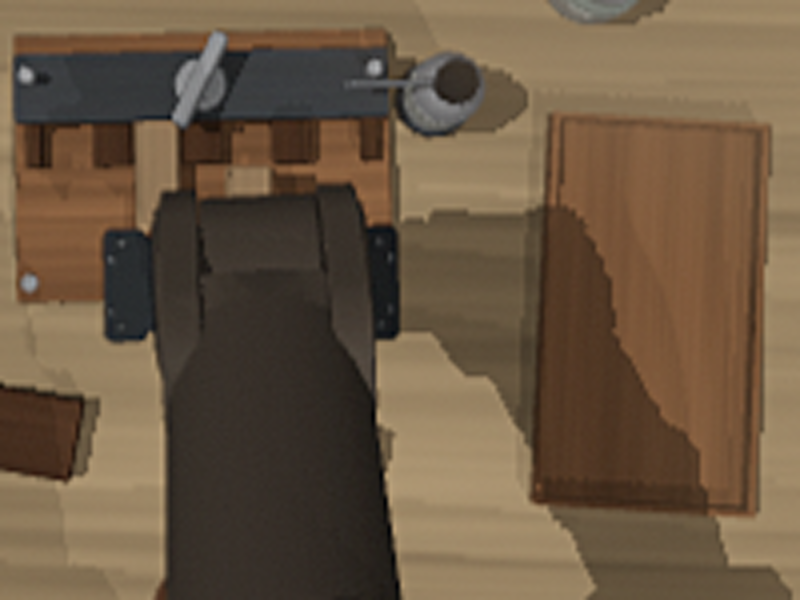

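The top view shows the blank held clear of the beam and the tray at (645,310) in the crop. Now I carry it over, turning 86°.

>>> move_arm(
  series=[
    [0,0,3,0,0,0],
    [0.2,-3.5,2,0,0,8],
    [0.2,-4,0,0,0,8],
    [0.2,-4,0,0,0,8],
    [0.2,-4,0,0,0,8],
    [0.2,-4,0,0,0,8],
    [0.2,-4,0,0,0,8],
    [0.2,-4,0,0,0,8],
  ],
)

```text
clock: 23.15
position: [0.5137, -0.3266, 0.1146]
ee_rot: [-2.742, -1.531, 0.001]
force: [1.1, 0.6, -1.6]
width: 0.35
```

>>> move_arm(
  series=[
    [0.3,-3,0,0,0,8],
    [0,-1.4,-1,0,0,8],
    [0,0,-2,0,0,8],
    [0,0,-2,0,0,6],
    [0,0,0,0,0,0],
  ],
)

```text
clock: 23.65
position: [0.5146, -0.3682, 0.0618]
ee_rot: [-2.254, -2.18, 0.002]
force: [-0.8, 0.9, -2.5]
width: 0.345
```

```bash
python3 - <<'E'
from h import *
s=monitor.observe(); print(s["position"],s["ee_rot"],s["force"],s["width"]*92,s["joints"].round(2))
print(np.degrees(2*np.arctan2(s["ee_rot"][1],s["ee_rot"][0])))
E
```

```text
[ 0.51463438 -0.36821513  0.0617618 ] [-2.25376207e+00 -2.17955088e+00  1.70395465e-03] [-0.8324063   0.86875207 -2.51598958] 31.747465217203025 [ 0.78  0.63 -0.36  1.68  0.27  0.89  0.27]
-271.91801972601024
```

>>> move_arm(
  series=[
    [0.2,0,-2,0,0,0],
    [0,0,-2,0,0,0],
    [0,0,-1,0,0,0],
    [0,0,-0.6,0,0,0],
    [0,0,0,0,0,0],
  ],
)

```text
clock: 24.15
position: [0.519, -0.369, 0.0094]
ee_rot: [-2.26, -2.181, 0.0]
force: [0.2, -1.1, -0.9]
width: 0.35
```

>>> move_arm(
  series=[
    [0,0,-0.5,0,0,0],
    [0,0,-0.4,0,0,0],
    [0,0,-0.3,0,0,0],
    [0,0,0,0,0,0],
  ],
)

```text
clock: 24.55
position: [0.5189, -0.3691, -0.0027]
ee_rot: [-2.259, -2.182, 0.0]
force: [0.6, -0.0, -1.2]
width: 0.347
```

>>> move_arm(
  series=[
    [0,0,-0.2,0,0,0],
    [0,0,0,0,0,0],
  ],
)

```text
clock: 24.75
position: [0.5192, -0.3692, -0.0043]
ee_rot: [2.259, 2.182, 0.0]
force: [0.0, -0.4, -1.4]
width: 0.345
```

>>> move_arm(
  series=[
    [0,0,0,0,0,0],
    [0,0,0,0,0,0],
    [0,0,0,0,0,0],
    [0,0,0,0,0,0],
    [0,0,3,0,0,0],
    [0,0,4,0,0,0],
    [0,0,4,0,0,-6],
    [0,1,3,0,0,-8],
  ],
  grip=0.55,
)

```text
clock: 25.55
position: [0.5193, -0.3608, 0.1381]
ee_rot: [2.513, 1.882, 0.001]
force: [0.4, -0.2, -0.6]
width: 0.551
```

>>> move_arm(
  series=[
    [0,4,0,0,0,-8],
    [0,4,0,0,0,-8],
    [0,4,0,0,0,-8],
    [0,4,0,0,0,-8],
    [0,4,0,0,0,-8],
    [0,4,0,0,0,-8],
    [0,4,0,0,0,-8],
    [0,4,0,0,0,-8],
  ],
)

```text
clock: 26.35
position: [0.5189, -0.0375, 0.1358]
ee_rot: [3.13, 0.265, 0.001]
force: [0.8, -0.4, -0.8]
width: 0.547
```

>>> move_arm(
  series=[
    [0,2,0,0,0,-8],
    [0,2,0,0,0,0],
    [0,1.6,0,0,0,0],
    [0,0,0,0,0,0],
  ],
)

```text
clock: 26.75
position: [0.519, 0.0197, 0.1358]
ee_rot: [-3.14, -0.062, -0.001]
force: [-0.4, -0.3, -0.3]
width: 0.552
```

```bash
python3 - <<'E'
from h import *
s=monitor.observe(); print(s["position"],s["ee_rot"],s["width"]*92,s["joints"].round(2))
print(np.degrees(2*np.arctan2(s["ee_rot"][1],s["ee_rot"][0])))
i,W=cam("wrist")
for o in outline_of("wrist","blank1_c")[:5]: print(round(o["p"],2),o["rect"],*rect(i,W,o["mask"],.05))
save(i,"w7.png")
t,T=cam("top")
for o in outline_of("top","blank1_c")[:5]: print("top",round(o["p"],2),o["rect"],*rect(t,T,o["mask"],.035))
a=i["color"]; b=t["color"][150:320,225:465]
cv2.imwrite("pics/both7.png",np.vstack([a[:300],cv2.resize(b,(560,397),interpolation=cv2.INTER_CUBIC)])[:,:,::-1][:600])
E
```

```text
[0.5190453  0.01970532 0.13579685] [-3.13985708e+00 -6.16685200e-02 -6.22139948e-04] 50.787777843205234 [-0.03  0.35 -0.14  1.91  0.06  0.89 -1.73]
-357.74964808544786
```

View pics/both7.png

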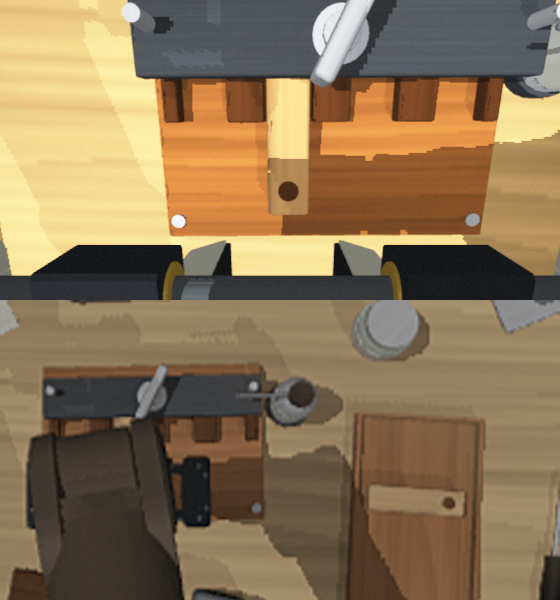

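The first blank lies in the tray at (417,500) in the lower view. The second is still in its slot at (288,150), so I'll take it the same way.

>>> move_arm(
  series=[
    [1.7,-0.1,0,0,0,0],
    [1.6,-0.1,-2,0,0,0],
    [0,0,-4,0,0,0],
    [0,0,-4,0,0,0],
    [0,0,-1.5,0,0,0],
    [0,0,-1,0,0,0],
    [0,0,-0.3,0,0,0],
    [0,0,0,0,0,0],
  ],
)

```text
clock: 27.75
position: [0.5526, 0.0144, 0.008]
ee_rot: [3.141, 0.054, 0.001]
force: [-0.3, 0.1, -0.1]
width: 0.552
```

>>> move_arm(
  series=[
    [0,0,0,0,0,0],
    [0,0,0,0,0,0],
    [0,0,0,0,0,0],
    [0,0,0,0,0,0],
    [0,0,0,0,0,0],
  ],
  grip=0,
  force=25,
)

```text
clock: 28.25
position: [0.5527, 0.015, 0.0084]
ee_rot: [-3.141, -0.055, -0.002]
force: [-1.6, 0.6, 6.8]
width: 0.346
```

>>> move_arm(
  series=[
    [-1,-0.04,0.05,0,0,0],
    [-1.3,-0.05,0,0,0,0],
    [-1.3,-0.05,0,0,0,0],
    [-1.3,-0.05,0,0,0,0],
    [-0.6,-0.02,0,0,0,0],
    [0,0,0.5,0,0,0],
    [0,0,2,0,0,0],
    [0,0,3,0,0,0],
  ],
)

```text
clock: 29.05
position: [0.4958, 0.0126, 0.0627]
ee_rot: [3.141, 0.055, -0.006]
force: [1.0, -0.1, -1.2]
width: 0.345
```

```bash
python3 - <<'E'
from h import *
s=monitor.observe(); print(s["position"],s["ee_rot"],s["force"],s["width"]*92)
i,W=cam("scene"); save(i,"s8.png",(140,150,240,150),3)
t,T=cam("top")
print("blank in tray", ray(t,T,[(225+417*240/560,150+200*240/560)],.035), ray(t,T,[(225+x*240/560,150+(y-300)*240/560) for x,y in((354,415),(484,421))],.024).round(4).tolist())
E
```

```text
[0.49577761 0.01264275 0.0626815 ] [ 3.14083389  0.05545688 -0.00582218] [ 1.03390278 -0.0655066  -1.19315701] 31.71150683574661
blank in tray [[ 0.51966795 -0.3489246   0.035     ]] [[0.6256, -0.2709, 0.024], [0.622, -0.4356, 0.024]]
```

View pics/s8.png

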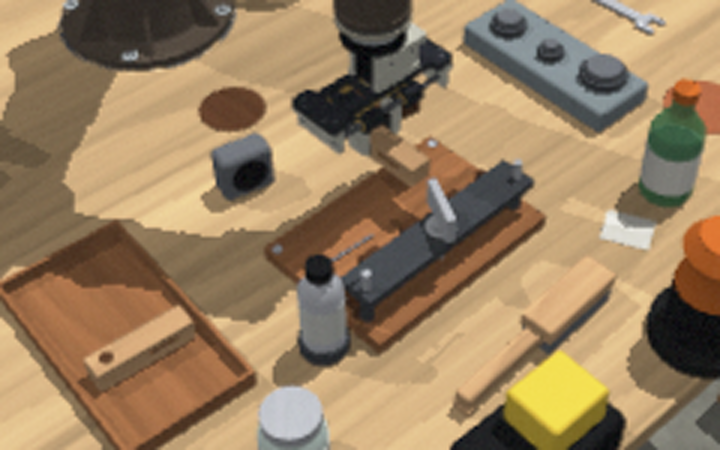

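>>> move_arm(
  series=[
    [0,0,3,0,0,0],
    [-0.4,-4,3,0,0,8],
    [-0.4,-4,0,0,0,8],
    [-0.4,-4,0,0,0,8],
    [-0.4,-4,0,0,0,8],
    [-0.4,-4,0,0,0,8],
    [-0.4,-4,0,0,0,8],
    [-0.4,-4,0,0,0,8],
  ],
)

```text
clock: 29.95
position: [0.4685, -0.2687, 0.1226]
ee_rot: [-2.743, -1.531, 0.001]
force: [0.7, 0.7, -0.9]
width: 0.349
```

>>> move_arm(
  series=[
    [-0.4,-4,0,0,0,8],
    [-0.4,-4,0,0,0,8],
    [-0.4,-2,-2,0,0,8],
    [0,0,-2,0,0,6],
    [0,0,-2,0,0,0],
    [0,0,0,0,0,0],
  ],
)

```text
clock: 30.55
position: [0.4549, -0.3662, 0.0599]
ee_rot: [-2.256, -2.178, 0.001]
force: [0.3, 0.1, -1.3]
width: 0.343
```

```bash
python3 - <<'E'
from h import *
s=monitor.observe(); print(s["position"],s["ee_rot"],s["force"],s["width"]*92,s["joints"].round(2))
print(np.degrees(2*np.arctan2(s["ee_rot"][1],s["ee_rot"][0])))
E
```

```text
[ 0.4549106  -0.36623092  0.05994311] [-2.25637179e+00 -2.17787514e+00  1.22369143e-03] [ 0.34743442  0.07902513 -1.33075045] 31.5156561958067 [ 0.83  0.56 -0.35  1.81  0.25  0.82  0.32]
-272.0283293885701
```

>>> move_arm(
  series=[
    [-0.5,0,-1,0,0,0],
    [0,0,-2,0,0,0],
    [0,0,-2,0,0,0],
    [0,0,-0.8,0,0,0],
    [0,0,-0.5,0,0,0],
    [0,0,0,0,0,0],
  ],
)

```text
clock: 31.15
position: [0.4522, -0.3671, 0.0001]
ee_rot: [2.259, 2.183, -0.0]
force: [0.5, -0.1, -1.2]
width: 0.348
```

>>> move_arm(
  series=[
    [0,0,-0.2,0,0,0],
    [0,0,0,0,0,0],
  ],
)

```text
clock: 31.35
position: [0.4525, -0.3674, -0.0014]
ee_rot: [2.259, 2.182, 0.0]
force: [0.3, 0.0, -2.0]
width: 0.351
```

>>> move_arm(
  series=[
    [0,0,-0.3,0,0,0],
    [0,0,-0.1,0,0,0],
    [0,0,0,0,0,0],
  ],
)

```text
clock: 31.65
position: [0.452, -0.3671, -0.0061]
ee_rot: [-2.259, -2.183, 0.0]
force: [0.4, -0.3, -0.5]
width: 0.345
```

>>> move_arm(
  series=[
    [0,0,0,0,0,0],
    [0,0,0,0,0,0],
    [0,0,0,0,0,0],
    [0,0,0,0,0,0],
    [0,0,3,0,0,0],
    [0,0,4,0,0,0],
    [0,0,4,0,0,0],
    [0,0,4,0,0,0],
  ],
  grip=0.48,
)

```text
clock: 32.45
position: [0.4519, -0.3668, 0.1456]
ee_rot: [-2.259, -2.183, -0.0]
force: [0.4, -1.7, -0.3]
width: 0.483
```

```bash
python3 - <<'E'
from h import *
s=monitor.observe(); print(s["position"],s["ee_rot"],s["force"],s["width"]*92,s["joints"].round(2))
t,T=cam("top")
for n,z in (("cap_top",.139),("blank1_c",.035)):
    for o in outline_of("top",n)[:4]: print(n,round(o["p"],2),o["rect"],*rect(t,T,o["mask"],z))
print("cap", ray(t,T,(240+458/4,170+78/4),.139))
i,W=cam("scene"); 
for o in outline_of("scene","cap_top")[:3]:
    v,u=np.nonzero(o["mask"]); print("scene cap",round(o["p"],2),o["rect"],ray(i,W,(u.mean(),v.min()+3),.139))
b=cv2.resize(i["color"][150:300,130:350],(660,450),interpolation=cv2.INTER_CUBIC); c=cv2.resize(t["color"][170:310,330:450],(386,450),interpolation=cv2.INTER_CUBIC)
cv2.imwrite("pics/both9.png",cv2.resize(np.hstack([b,c]),(800,344))[:,:,::-1])
E
```

```text
[ 0.45187812 -0.36684889  0.14559187] [-2.25920648e+00 -2.18270391e+00 -2.25430784e-04] [ 0.40028971 -1.69524765 -0.34844676] 44.473459691710424 [ 0.86  0.46 -0.38  1.73  0.2   0.99  0.37]
cap_top 0.69 [375.4, 148.6, 30.2, 28.6] [ 718.2 -281.1] 82.2 70.0 -25.7
cap_top 0.46 [325.4, 181.8, 34.4, 10.8] [ 639.6 -157.6] 86.5 24.4 -88.6
cap [[ 0.640328   -0.18860967  0.139     ]]
scene cap 0.63 [240.8, 228.1, 19.6, 15.8] [[ 0.62128967 -0.16473854  0.139     ]]
```

View pics/both9.png

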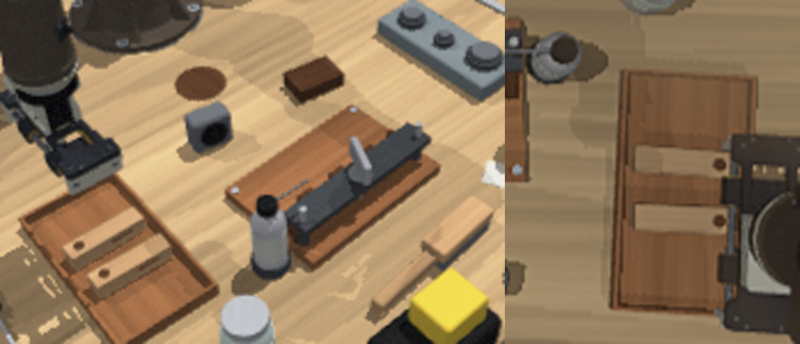

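Both blanks lie flat in the tray (left view (105,235) and (130,265)) and the jig is empty. Now the canister cap.

>>> move_arm(
  series=[
    [0,0,4,0,0,0],
    [3,1.4,3,0,0,0],
    [3,1.4,0,0,0,0],
    [3,1.4,0,0,0,0],
    [3,1.4,0,0,0,0],
    [3,1.4,0,0,0,0],
    [3,1.5,0,0,0,0],
    [0.8,0,0,0,0,0],
  ],
  grip=0,
)

```text
clock: 33.5
position: [0.6425, -0.2774, 0.2113]
ee_rot: [-2.251, -2.186, -0.002]
force: [-0.2, 1.0, 0.1]
width: -0.0
```

>>> move_arm(
  series=[
    [0,0,0,0,0,0],
    [0,0,0,0,0,0],
  ],
)

```text
clock: 33.7
position: [0.6387, -0.2831, 0.2126]
ee_rot: [-2.259, -2.18, 0.003]
force: [-0.4, 0.5, -0.2]
width: 0.005
```

```bash
python3 - <<'E'
from h import *
s=monitor.observe(); print(s["position"],s["width"]*92,s["joints"].round(2))
i,W=cam("wrist")
for o in outline_of("wrist","cap_top")[:4]: print(round(o["p"],2),o["rect"],*rect(i,W,o["mask"],.139))
print("expected px",proj(i,W,[.6403,-.1886,.139])); save(i,"w10.png")
E
```

```text
[ 0.63873654 -0.28309501  0.21258769] 0.46982972122132466 [ 0.57  0.59 -0.39  1.33  0.22  1.26  0.14]
0.91 [259.4, 0.0, 42.5, 99.9] [ 634.1 -173. ] 60.4 28.9 -71.6
0.37 [7.1, 170.0, 268.5, 107.8] [ 532.  -291.5] 200.7 84.1 -2.1
expected px [[280.42446313  77.66880443]]
```

View pics/w10.png

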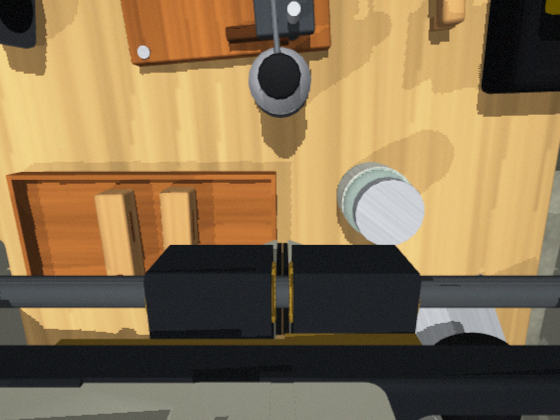

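The cap's dark disc is at (280,76), within 2 px of the predicted (280,78). I'll move over it and press.

>>> move_arm(
  series=[
    [0.1,3.2,0,0,0,0],
    [0,3.2,0,0,0,0],
    [0,3.1,0,0,0,0],
    [0,0,-2,0,0,0],
    [0,0,-3,0,0,0],
    [0,0,-2.5,0,0,0],
    [0,0,-0.8,0,0,0],
    [0,0,0,0,0,0],
  ],
)

```text
clock: 34.6
position: [0.6398, -0.188, 0.1303]
ee_rot: [-2.26, -2.18, 0.002]
force: [-1.0, -0.0, -0.4]
width: 0.005
```

>>> move_arm(
  series=[
    [0,0,-0.6,0,0,0],
    [0,0,-0.5,0,0,0],
    [0,0,-0.5,0,0,0],
    [0,0,0,0,0,0],
    [0,0,0,0,0,0],
  ],
)

```text
clock: 35.1
position: [0.6419, -0.1874, 0.116]
ee_rot: [2.258, 2.181, 0.001]
force: [-0.5, -0.5, 5.3]
width: 0.004
```

>>> move_arm(
  series=[
    [0,0,-0.3,0,0,0],
    [0,0,-0.1,0,0,0],
    [0,0,0,0,0,0],
  ],
)

```text
clock: 35.4
position: [0.642, -0.1874, 0.1138]
ee_rot: [2.258, 2.18, 0.002]
force: [-5.1, -0.2, 18.7]
width: 0.004
```

>>> move_arm(
  series=[
    [0,0,-0.1,0,0,0],
    [0,0,0,0,0,0],
  ],
)

```text
clock: 35.6
position: [0.6421, -0.1875, 0.1137]
ee_rot: [2.258, 2.18, 0.002]
force: [-7.5, 0.4, 23.9]
width: 0.006
```

>>> move_arm(
  series=[
    [0,0,1,0,0,0],
    [0,0,2,0,0,0],
    [0,0,4,0,0,0],
    [0,-3,4,0,0,0],
    [-2,-4,0,0,0,0],
    [-2,-4,0,0,0,0],
    [-2,-4,0,0,0,0],
    [-2,-4,0,0,0,0],
  ],
)

```text
clock: 36.4
position: [0.5601, -0.3784, 0.2202]
ee_rot: [2.259, 2.183, -0.0]
force: [0.6, -0.5, 0.3]
width: 0.007
```

>>> move_arm(
  series=[
    [-2,-4,0,0,0,0],
    [-2,-4,0,0,0,0],
    [-2,-4,0,0,0,0],
    [-2,-4,0,0,0,0],
    [-2,-3,0,0,0,0],
    [-2,-3,0,0,0,0],
    [0,0,0,0,0,0],
    [0,0,0,0,0,0],
  ],
)

```text
clock: 37.2
position: [0.4401, -0.5977, 0.2196]
ee_rot: [-2.261, -2.18, -0.0]
force: [0.9, 0.9, -0.2]
width: 0.003
```

```bash
python3 - <<'E'
from h import *
s=monitor.observe(); print(s["position"],s["force"],s["clock"])
t,T=cam("top"); save(t,"top11.png")
for n,z in [("nut_grip",.116),("tray",.024),("offcut",.028),("tape",.065),("brush",.02),("jar",.09),("glue",.17)]:
    for o in outline_of("top",n)[:2]:
        if o["p"]>.3: print(n,round(o["p"],2),*rect(t,T,o["mask"],z))
E
```

```text
[ 0.44014406 -0.59771614  0.21956631] [ 0.90221293  0.8519281  -0.15956238] 37.2
nut_grip 0.66 [638.6 -13.5] 71.3 22.3 -29.4
tray 0.58 [ 484.7 -346.8] 290.4 164.3 -2.0
tray 0.41 [743.4 300. ] 103.3 67.7 46.7
offcut 0.92 [387.  115.9] 92.3 63.0 83.0
offcut 0.59 [648.7 -12.7] 77.2 26.3 -16.9
tape 0.9 [ 380.8 -100.5] 71.1 41.3 79.1
tape 0.5 [787.9 -15.4] 233.1 50.6 -86.4
jar 0.83 [ 727.8 -292.9] 84.9 67.8 -43.7
jar 0.47 [484.  329.3] 249.4 105.1 0.8
glue 0.59 [718.3 261.8] 96.2 61.0 54.6
```

View pics/top11.png

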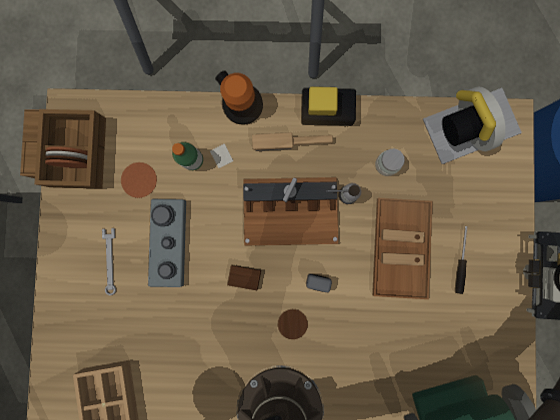

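The jig is empty at (291,212), both blanks are in the tray at (403,237) and (403,260), and the bystanders are unmoved. The cap was at its hard stop: extra push added force but no travel. Handing in.

```bash
python3 -c "
from cell import workorder; print(workorder.sign_off())"
```

```text
the job is handed in; nothing more can be done
None
```

The whole job was done in the order asked and handed in at about 37 s of robot time. Sign-off gives no verdict.

- **Keys:** I pressed large, then middle, then small. Each went to its bottom stop, with 14 to 23 N at the tool, and was let up again.
- **Nut:** I turned it about 202° clockwise, so it stands at roughly 3.5 rad. The last pictures agree with this: the wings lie at a yaw of −17° to −29° (the networks disagreed), where about −24° was expected.
- **Blanks:** Two were present. I drew both out along jig −x and laid them flat on the tray floor. No knock to a blank or grip slackening showed.
- **Cap:** I pressed it only once the jig was empty. At 19 N and again at 24 N it did not move further, so it was at its stop, and I then let it up.
- **Last check:** The final top view shows the jig empty and both blanks inside the tray. The offcut, tape, jar and glue measured within about 2 mm of where they started. The brush, driver and spanner I only compared by eye.

**Mismatch:** The fingertips touched things about 38 mm higher than the description puts them, roughly 19 mm behind the reported TCP. I found this while feeling for the first key and corrected for it after that. The networks were unreliable on some things: they gave several false detections and missed the blanks, so I located the blanks from the picture and the jig's geometry.

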